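# Index the wheel hub one notch on

### The job

Index the dividing table that carries the wheel hub by one notch, clockwise as seen from above: press the red plunger knob down with the fingertips and, keeping it down, swing the table out of its notch by pushing against the blue plate beside the knob. Then let the knob spring fully up into the very next notch and take the hand clear. Do not turn on past the next notch or back the other way, and do not pick up or shift the dial gauge, tin, socket or screwdriver.

Things in the scene. Friction and masses are not known exactly. Their poses are not given: they have to be found in the camera images.
- divider: Fixed green base of the dividing table, 256 mm across, bolted to the bench. Origin on the turning axis at bench level; z up is the turning axis; +x points to the notch in which the plunger starts. On it turns a face plate (radius 85 mm) carrying a wheel hub (radius 70 mm, six brass studs at 55 mm from the axis, the highest points, 108 mm above the bench).
- faceplate (a joint): Turning angle of the face plate, rad: 0 in the start notch (play +-0.02), growing CLOCKWISE seen from above; next notch at +1.047. Stiff: takes about 2 to 6 N sideways at the knob and stays where left. Carries a grey arm (top at 62 mm, reaching 140 mm from the axis) with plunger and blue push plate. Locked while the plunger is up in a notch.
- plunger (a joint): How far the knob is pressed, m: 0 up, 0.012 fully down. Spring: 5 N to start, 9 N at the bottom. Its brass tooth leaves the notch from 0.0065 down. Let go between notches, it stays about 0.006 down, riding under the index ring; the table can still be pushed on, and the tooth snaps up (0) by itself on reaching a notch and stops the table there.
- knob_top (a point): Centre of the flat top of the red plunger knob, a disc 40 mm across and 12 mm thick, 118 mm from the turning axis; its top is 90 mm above the bench when up, 78 mm when fully down. It turns with the table.
- push_face (a point): Point on the upright blue push plate on the arm, on its face towards the knob, 26 mm clockwise of the knob's centre line, 118 mm from the axis and 106 mm above the bench. The plate is 44 mm wide (radially), 8 mm thick and its top is 122 mm above the bench (32 mm above the raised knob). It turns with the table.
- next_notch (a point): Where the plunger's stem must come to: 118 mm from the axis, at the next notch, 46 mm above the bench. Fixed to the base. The fixed steel index ring (outer radius 112 mm, 6 mm thick, top at 46 mm) has six open notches in its edge, 60 degrees apart, 16 mm wide (the tooth is 12 mm), each with a white tick.
- gauge: Loose dial gauge on a 50 mm red block with a post, about 150 mm tall; origin under the block's centre. Leave alone.
- tin: Loose red tin, 64 mm across, 55 mm tall; origin under its centre. Leave alone.
- socket: Loose steel socket, 28 mm across, 55 mm tall, standing; origin under its centre. Leave alone.
- screwdriver: Loose screwdriver with a blue handle, lying along its x axis; origin under its middle. Leave alone.

How it is judged (in metres and radians):
On the way, in this order (a step that is already met when the one before it is completed fails the run):
1. the plunger knob is pressed down and held down, out of the start notch (value of joint plunger above 0.0065 m), for 0.1 s.
2. the table stands at the next notch with the plunger sprung up in it (value of joint faceplate between 1.012 and 1.082 rad and value of joint plunger below 0.002 m), for 0.2 s.
At the end, for the whole second after the job is handed in: The table rests one notch (1.047 rad, +-0.035) clockwise of its start, the plunger is up (less than 2 mm down), and the four loose things are within 20 mm of where they stood (all of step 2 and velocity of joint faceplate between -0.05 and 0.05 rad/s and distance of each of gauge, tin, socket, screwdriver from where it was at the start of the episode below 0.02 m); the robot touches nothing.
It fails at once if the table was turned well past the next notch (value of joint faceplate above 1.35 rad).
It fails at once if the table was turned the wrong way (value of joint faceplate below -0.3 rad).
It fails at once if the dial gauge, tin, socket or screwdriver was shifted, lifted or carried (over 20 mm) (distance of any of gauge, tin, socket, screwdriver from where it was at the start of the episode above 0.02 m).
It also fails if it takes over 45 s, if anything falls off the work surface, if the arm or the gripper's body presses on something with over 40 N, if the wrist force passes 120 N, or if a joint passes its speed limit or range.

### The arm

A 6-joint arm with a two-finger parallel gripper is mounted at the origin on the work surface. World frame = base frame: x ahead of the robot, y to its left, z up, the work surface at z = 0. Lengths are in mm, angles in rad, forces in N, time in s.
With the tool pointing down it reaches from about 300 to 850 mm from the base axis. Payload 4.2 kg.
Tool frame: the origin (TCP) lies at the very end of the fingers, on their centre line; the grasp point (between the pads) lies 19 mm behind it; z points along the fingers, y is the direction in which the jaws open and shut (so a half turn about z gives the same grasp; the last joint's range is limited). The gripper opens to 91 mm and grips with 3 to 60 N. Pads are 32 mm wide; open, the fingers measure 118 mm over their backs; the gripper's body (76 mm by 178 mm) begins 60 mm behind the grasp point.
Start: joints at [1.231, 0.32, 1.565, -0, 1.257, -0.02], TCP at [180.769, 545.862, 213.976] pointing down, gripper open.
Joint ranges: [-3.11, 3.11], [-0.84, 2.01], [0.21, 2.61], [-1.34, 4.49], [0.05, 2.63], [-2.56, 2.56]. Speed limits (rad/s): [2.57, 2.57, 3.14, 3.14, 3.14, 3.14].

### API

Orientations are given as a 3x3 rotation matrix whose columns are the frame's x, y, z axes.
In Python, from plant import robot gives the robot as it stands.
- The arm moves only by the tool drive_tool, never from a script. Its argument "rows" is a list of rows, each an object with "translation": the shift along the tool's x, y, z in cm, a list of three; "delta_rot": the turn, a rotation vector about the tool's x, y, z in degrees, a list of three; "claw": the closure, from 0 (fully open) to 1 (shut). A call has 1 to 20 rows; each row is the pose to reach, as a shift and turn from the pose commanded when the call began, along the tool's axes at that moment; what a row does not reach only later rows make up. A row lasts 1/10 s, in which the tool goes at most 50 mm and 8.59 degrees, less where a joint would pass 70% of its speed; a pose out of reach is approached as far as the arm can. A call with a gripper value outside its range is refused whole. The fingers move at their own pace and stop on an object; the grip force is fixed at half the most. Time passes only in rows, so rows that repeat a pose let the fingers close. It gives the time, the measured TCP pose, the force and the opening at its end, in the units of the state.
- robot.read_state(): the state, without advancing time (a new reading comes with each control period).
- robot.grab_frame(name): name is "scene" or "top" or "wrist"; returns (picture, depth): 384x512x3 uint8, blue, green, red; 384x512 float32, mm along the optical axis (not along the pixel's ray), 0 where there is no reading.
- robot.calibration(name): a dict with "camera_matrix" (3x3 intrinsics, pixels), "rvec" (rotation vector, rad) and "tvec" (3), from world to camera coordinates, as OpenCV has them. Camera axes: x right, y down, z forward; pixel columns grow to the right and rows downward; lengths in mm; the calibration is good to about 2 mm. A picture is of the moment at which its call begins: read the wrist's pose just before it. calibration takes no time and is no camera call; for the wrist camera it gives the pose at the moment of the call.
- robot.hand_in(): hands the job in, once; it reports no verdict.
The state is a dict: "time": time; "q": joint angles; "qd": joint speeds; "tau": joint torques, N m; "tool_pos": TCP position; "tool_rot": TCP orientation; "force": force on the tool from outside, world axes, zero at the start; "wrist_torque": the same for the moment, N m; "grip_width": finger opening in mm.
Only numpy, scipy, OpenCV 4.12 (cv2) and the standard library are available. Lean on these libraries where they do the work, as an engineer would, in place of code of your own. Each camera call takes 0.05 s, during which the arm holds its last target.

## Working session

There is one attempt and no reset: what is moved stays moved. The work goes in short steps, Python scripts to look and compute and a tool call to move; the robot and the scene stay as the last step left them, time stands still between calls to the robot, and variables do not carry over. Pictures are saved under pics/ and viewed, and the job is handed in when it is done.

Besides the shell and the picture viewer there is one more tool, called after ">>>" as a command line: name --argument value ..., lists and objects as JSON in quotes. drive_tool: Moves the arm, as the interface text tells. Its arguments: {"type":"object","properties":{"rows":{"type":"array","items":{"type":"object","properties":{"translation":{"type":"array","items":{"type":"number"}},"delta_rot":{"type":"array","items":{"type":"number"}},"claw":{"type":"number"}}}}},"required":["rows"]}

```bash
ls; mkdir -p pics
cat > h.py <<'E'
import numpy as np, cv2
from plant import robot
def save(n,f):
    p,d=robot.grab_frame(n); cv2.imwrite(f'pics/{f}.png',p); np.save(f'pics/{f}.npy',d); return p,d
def cal(n):
    c=robot.calibration(n); K=np.array(c['camera_matrix'],float); R=cv2.Rodrigues(np.array(c['rvec'],float))[0]; t=np.array(c['tvec'],float).ravel()
    return K,R,t
def onplane(n,uv,z,c=None):
    K,R,t=c or cal(n); uv=np.atleast_2d(np.array(uv,float))
    r=(np.linalg.inv(K)@np.c_[uv,np.ones(len(uv))].T).T@R
    o=-R.T@t
    return o+r*((z-o[2])/r[:,2])[:,None]
def cloud(n,d,c=None):
    K,R,t=c or cal(n); v,u=np.mgrid[:d.shape[0],:d.shape[1]]
    P=np.stack([(u-K[0,2])/K[0,0]*d,(v-K[1,2])/K[1,1]*d,d],-1)
    return (P-t)@R
E
python3 - <<'E'
from h import *
s=robot.read_state(); print(s['time'],s['tool_pos'],s['tool_rot'],s['force'],s['grip_width'])
for n in('scene','top'):
    save(n,n+'0'); K,R,t=cal(n); print(n,K,-R.T@t)
E
```

```text
pics
0.0 [180.60163125 545.33712799 213.12390636] [[-9.49297215e-01  3.14379495e-01 -5.74530096e-04]
 [ 3.14380020e-01  9.49295683e-01 -1.70583606e-03]
 [ 9.11906131e-06 -1.79996620e-03 -9.99998380e-01]] [-0.33762717 -0.82956479  0.04392678] 91.14723861174639
scene [[409.5610324    0.         255.46015315]
 [  0.         409.5610324  194.84357207]
 [  0.           0.           1.        ]] [1378.95364641  -32.60491639  642.971031  ]
top [[389.64628416   0.         253.20496641]
 [  0.         389.64628416 190.42750997]
 [  0.           0.           1.        ]] [ 380.42068705  -24.54515229 1023.80485883]
```

View pics/top0.png

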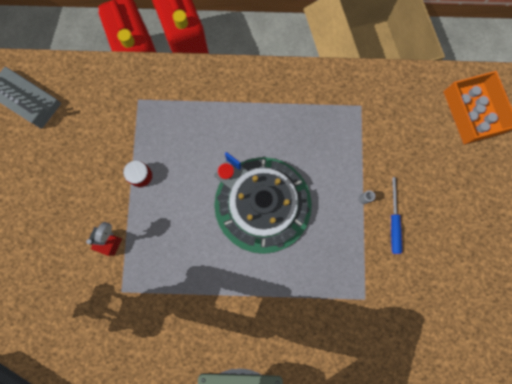

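View pics/scene0.png

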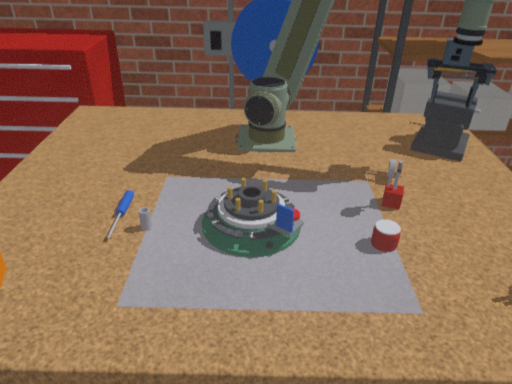

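The top view shows the green base centred near (263,203), the red knob near (226,172) and the blue plate near (233,160), clockwise of the knob. The tin is at (138,174), the gauge at (103,242), the socket at (369,197) and the screwdriver at (397,220).

```bash
cat > m.py <<'E'
from h import *
def blob(m,box):
    mm=np.zeros_like(m); x0,y0,x1,y1=box; mm[y0:y1,x0:x1]=m[y0:y1,x0:x1]
    return mm
def hsv(p): return cv2.cvtColor(p,cv2.COLOR_BGR2HSV)
def red(p): h=hsv(p); return ((((h[...,0]<8)|(h[...,0]>172))&(h[...,1]>150)&(h[...,2]>70))*255).astype(np.uint8)
def blue(p): h=hsv(p); return (((abs(h[...,0].astype(int)-112)<14)&(h[...,1]>130)&(h[...,2]>50))*255).astype(np.uint8)
def green(p): h=hsv(p); return (((h[...,0]>60)&(h[...,0]<95)&(h[...,1]>90)&(h[...,2]>30))*255).astype(np.uint8)
E
python3 - <<'E'
from m import *
p=cv2.imread('pics/top0.png'); d=np.load('pics/top0.npy'); W=cloud('top',d)
g=blob(green(p),(200,140,330,265))
c=max(cv2.findContours(g,0,1)[0],key=cv2.contourArea); e=cv2.fitEllipse(cv2.convexHull(c)); print('green ellipse',e, onplane('top',e[0],20)[0])
# points of green in cloud
P=W[g>0]; print('green z',np.percentile(P[:,2],[5,50,95]))
for nm,f in(('red',red),('blue',blue)):
    m=blob(f(p),(205,140,260,190)); v,u=np.nonzero(m); P=W[m>0]
    print(nm,len(u),u.mean(),v.mean(),np.percentile(P,[5,50,95],axis=0).round(1))
    mm=cv2.minEnclosingCircle(np.c_[u,v].astype(np.float32)); print(mm, onplane('top',mm[0],90 if nm=='red' else 122))
    print(cv2.minAreaRect(np.c_[u,v].astype(np.float32)))
# hub / faceplate: highest points
box=np.zeros(d.shape,bool); box[150:255,210:320]=1
m=box&(W[...,2]>40)&(W[...,2]<75); 
# white ring
h=hsv(p); w=blob((((h[...,1]<40)&(h[...,2]>170))*255).astype(np.uint8),(220,160,310,250)); c=max(cv2.findContours(w,0,1)[0],key=cv2.contourArea)
e=cv2.fitEllipse(cv2.convexHull(c)); P=W[w>0];print('white',e,np.median(P[:,2]),onplane('top',e[0],np.median(P[:,2])))
h_=hsv(p); br=blob((((h_[...,0]>15)&(h_[...,0]<32)&(h_[...,1]>110))*255).astype(np.uint8),(225,165,305,240))
n,l,s,cc=cv2.connectedComponentsWithStats(br)
for i in range(1,n):
    if s[i,4]>5: print('stud',cc[i],s[i,4],onplane('top',cc[i],108)[0].round(1))
big=cv2.resize(p[140:260,200:330],None,fx=6,fy=6,interpolation=cv2.INTER_CUBIC)[:600]; cv2.imwrite('pics/crop0.png',cv2.resize(p[140:260,200:330],None,fx=5,fy=5,interpolation=cv2.INTER_CUBIC))
for nm,b in(('tin',(120,155,155,190)),('gauge',(85,220,120,258)),('socket',(358,188,380,206)),('screw',(388,175,405,255))):
    x0,y0,x1,y1=b; Q=W[y0:y1,x0:x1].reshape(-1,3); Q=Q[Q[:,2]>15]; print(nm,np.percentile(Q,[3,50,97],axis=0).round())
E
```

```text
green ellipse ((262.31494140625, 206.97483825683594), (90.11478424072266, 94.45783233642578), 100.68525695800781) [516.58360312 -43.33436923  20.        ]
green z [12.87832564 15.70470505 18.76697283]
red 189 225.52910052910053 170.87301587301587 [[578.2  34.5  89. ]
 [593.   50.2  91.8]
 [608.5  66.3  94.8]]
((225.5, 170.60000610351562), 7.849300384521484) [[594.45439766  50.71666562  90.        ]]
((225.5, 171.0), (14.0, 15.0), 90.0)
blue 112 232.95535714285714 160.80357142857142 [[604.5  16.4  74.7]
 [615.   31.6 113.8]
 [627.   48.7 125.7]]
((232.5, 160.5), 10.606701850891113) [[612.27818456  32.50603135 122.        ]]
((232.50001525878906, 160.5), (21.083457946777344, 6.0907769203186035), 38.65980911254883)
white ((262.48577880859375, 201.67471313476562), (65.95532989501953, 66.59439086914062), 129.3439483642578) 65.69180136846562 [[523.67211505 -42.559692    65.69180137]]
stud [254.875      178.33333333] 24 [573.4 -22.  108. ]
stud [277.14814815 181.2962963 ] 27 [567.8 -75.6 108. ]
stud [240.86956522 195.7826087 ] 23 [530.   10.1 108. ]
stud [285.92857143 201.92857143] 28 [518.4 -97.4 108. ]
stud [249.60869565 216.95652174] 23 [480.  -12.3 108. ]
stud [272.44 219.92] 25 [474.6 -66.3 108. ]
tin [[562. 252.  22.]
 [589. 277.  56.]
 [617. 307.  60.]]
gauge [[385. 309.  24.]
 [416. 329. 103.]
 [450. 368. 151.]]
socket [[ 535. -322.   18.]
 [ 548. -310.   45.]
 [ 560. -297.   59.]]
screw [[ 411. -400.   16.]
 [ 464. -387.   24.]
 [ 591. -377.   29.]]
```

View pics/crop0.png

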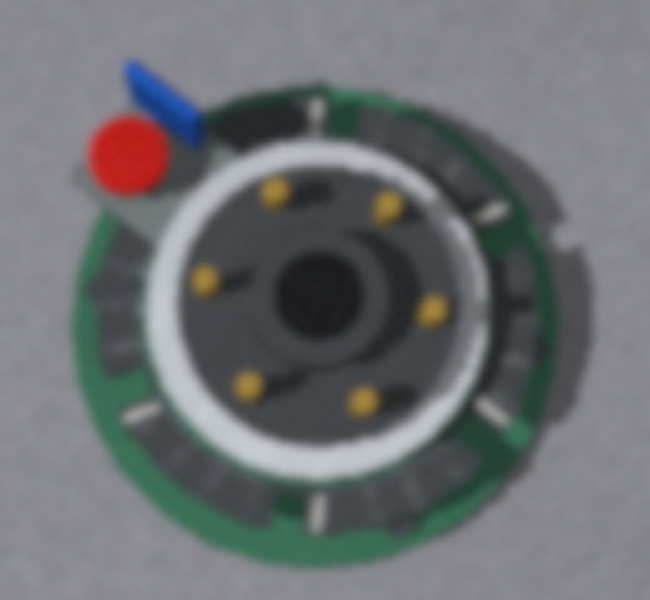

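Run:
```python
from m import *
p=cv2.imread('pics/top0.png'); 
c=np.array([524,-43.6])
for u,v in [(318,112),(491,211),(491,411),(318,514),(140,411)]:
    P=onplane('top',[(u+2.5)/5+200-.5,(v+2.5)/5+140-.5],46)[0][:2]-c; print(np.hypot(*P).round(1),np.degrees(np.arctan2(P[1],P[0])).round(1))
# scene view cross-check
q=cv2.imread('pics/scene0.png'); d=np.load('pics/scene0.npy'); W=cloud('scene',d)
for nm,f in(('red',red),('blue',blue)):
    m=blob(f(q),(265,195,310,240)); v,u=np.nonzero(m); P=W[m>0]; print(nm,len(u),u.mean(),v.mean(),np.percentile(P,[5,50,95],axis=0).round(1))
cv2.imwrite('pics/crop1.png',cv2.resize(q[165:260,190:320],None,fx=6,fy=6,interpolation=cv2.INTER_CUBIC))
h_=hsv(q); br=blob((((h_[...,0]>15)&(h_[...,0]<32)&(h_[...,1]>150))*255).astype(np.uint8),(215,170,290,220))
n,l,s,cc=cv2.connectedComponentsWithStats(br)
for i in range(1,n):
    if s[i,4]>5:
        top=(s[i,0]+s[i,2]/2-.5,s[i,1]+1.5); print('stud',top,s[i,4],onplane('scene',top,108)[0].round(1))
```

```text
105.2 0.2
105.3 -58.1
101.8 -117.4
100.8 -177.3
100.5 121.2
red 44 296.20454545454544 214.77272727272728 [[588.4  56.9  84.1]
 [603.5  62.   89.9]
 [612.2  68.4  91.6]]
blue 365 284.34794520547945 217.5205479452055 [[610.2  17.7  66.4]
 [622.   33.6  94.7]
 [632.8  49.  122.2]]
```

View pics/crop1.png

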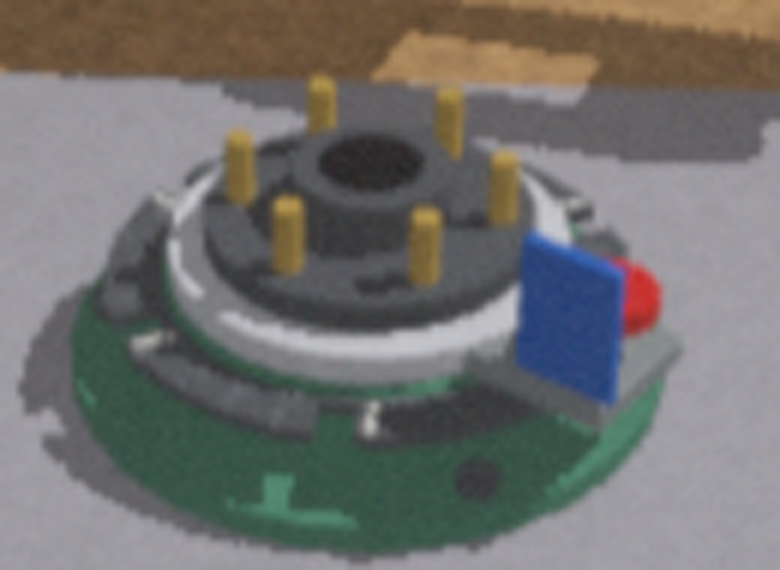

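The crop shows a light tick at each notch, with the notch gap about 6° clockwise of its tick. The knob is at about 54° and the plate faces away on its clockwise side. Next I'll move above the knob with the fingers closing and the tool turned so its −x axis points clockwise.

```bash
cat > plan.py <<'E'
from m import *
from scipy.spatial.transform import Rotation as Ro
C=np.array([525,-43.5])
def pose(th,off,z,r=118,C=C):
    """tcp at tangential offset off (cw +) from knob centre at table angle th(deg); tool -x along cw tangent"""
    a=np.radians(th); t=np.array([np.sin(a),-np.cos(a)]); rd=np.array([np.cos(a),np.sin(a)])
    p=C+r*rd+off*t; x=-np.r_[t,0]; zz=np.array([0,0,-1.]); y=np.cross(zz,x)
    return np.r_[p,z],np.c_[x,y,zz]
def rel(p,R,p0,R0):
    return (R0.T@(p-p0)/10).round(2), Ro.from_matrix(R0.T@R).as_rotvec(degrees=True).round(2)
E
python3 - <<'E'
from plan import *
s=robot.read_state(); p0,R0=np.array(s['tool_pos']),np.array(s['tool_rot'])
print(rel(*pose(54.3,0,200),p0,R0)); print(pose(54.3,0,200))
E
```

```text
(array([-54.73, -33.81,   1.37]), array([-9.000e-02,  1.000e-02,  1.737e+01]))
(array([593.85786294,  52.32585617, 200.        ]), array([[-0.81208353,  0.58354121,  0.        ],
       [ 0.58354121,  0.81208353,  0.        ],
       [-0.        ,  0.        , -1.        ]]))
```

>>> drive_tool --rows '[{"translation": [-3, -1.9, 0], "delta_rot": [0, 0, 1], "claw": 1}, {"translation": [-6.1, -3.8, 0], "delta_rot": [0, 0, 2], "claw": 1}, {"translation": [-9.1, -5.6, 0], "delta_rot": [0, 0, 3], "claw": 1}, {"translation": [-12.2, -7.5, 0], "delta_rot": [0, 0, 4], "claw": 1}, {"translation": [-15.2, -9.4, 0], "delta_rot": [0, 0, 5], "claw": 1}, {"translation": [-18.2, -11.3, 0], "delta_rot": [0, 0, 6], "claw": 1}, {"translation": [-21.3, -13.2, 0], "delta_rot": [0, 0, 7], "claw": 1}, {"translation": [-24.3, -15, 0], "delta_rot": [0, 0, 8], "claw": 1}, {"translation": [-27.4, -16.9, 0], "delta_rot": [0, 0, 9], "claw": 1}, {"translation": [-30.4, -18.8, 0], "delta_rot": [0, 0, 10], "claw": 1}, {"translation": [-33.4, -20.7, 0], "delta_rot": [0, 0, 11], "claw": 1}, {"translation": [-36.5, -22.5, 0], "delta_rot": [0, 0, 12], "claw": 1}, {"translation": [-39.5, -24.4, 0], "delta_rot": [0, 0, 13], "claw": 1}, {"translation": [-42.6, -26.3, 0], "delta_rot": [0, 0, 14], "claw": 1}, {"translation": [-45.6, -28.2, 0], "delta_rot": [0, 0, 15], "claw": 1}, {"translation": [-48.6, -30.1, 0.3], "delta_rot": [0, 0, 16], "claw": 1}, {"translation": [-51.7, -31.9, 0.6], "delta_rot": [0, 0, 16.7], "claw": 1}, {"translation": [-54.7, -33.8, 1.2], "delta_rot": [0, 0, 17.4], "claw": 1}, {"translation": [-54.7, -33.8, 1.2], "delta_rot": [0, 0, 17.4], "claw": 1}, {"translation": [-54.7, -33.8, 1.2], "delta_rot": [0, 0, 17.4], "claw": 1}]'

```text
time: 2.1
tool_pos: [593.5, 52.6, 201.0]
tool_rot: [[-0.811, 0.585, -0.002], [0.585, 0.811, 0.0], [0.002, -0.001, -1.0]]
force: [-0.1, 0.0, 0.8]
grip_width: 0.3
```

Run:
```python
from plan import *
c=cal('wrist'); p,d=save('wrist','wrist1'); np.savez('pics/wc1.npz',K=c[0],R=c[1],t=c[2])
W=cloud('wrist',d,c); print(-c[1].T@c[2])
for nm,f in(('red',red),('blue',blue)):
    m=f(p); n,l,s,cc=cv2.connectedComponentsWithStats(m)
    for i in range(1,n):
        if s[i,4]>150:
            P=W[l==i]; print(nm,s[i],cc[i].round(1),np.percentile(P,[3,50,97],axis=0).round(1).tolist())
save('scene','scene1')
```

```text
[535.38487177  93.85300465 372.68468952]
red [ 378   32   47   63 1190] [394.6  69.9] [[562.6, 251.0, 8.5], [583.1, 256.0, 36.2], [615.1, 279.6, 49.1]]
red [ 233  174   37   37 1048] [250.7 192. ] [[576.6, 34.1, 88.8], [593.2, 51.1, 90.8], [610.4, 67.9, 92.2]]
```

View pics/wrist1.png

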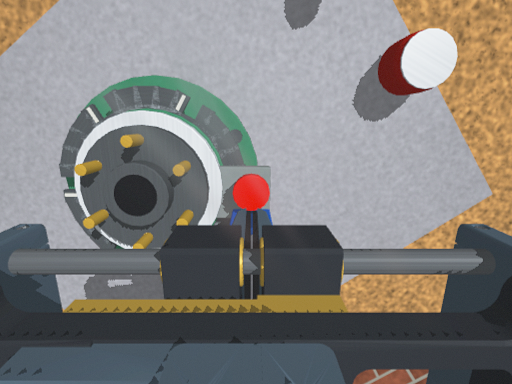

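View pics/scene1.png

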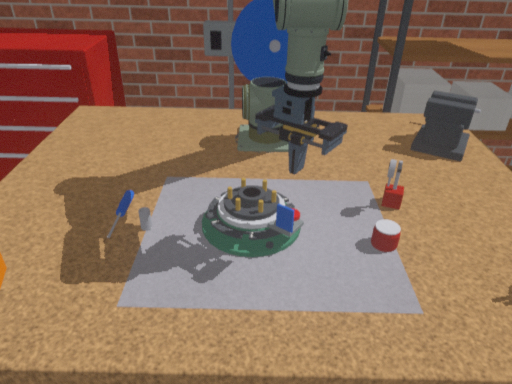

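Run:
```python
from plan import *
z=np.load('pics/wc1.npz'); c=(z['K'],z['R'],z['t'])
p=cv2.imread('pics/wrist1.png'); m=blob(red(p),(225,165,280,220)); v,u=np.nonzero(m)
print('knob',onplane('',[u.mean(),v.mean()],90,c), 'r px->mm',np.sqrt(len(u)/np.pi)/c[0][0,0]*283)
h=hsv(p); w=blob((((h[...,1]<50)&(h[...,2]>185))*255).astype(np.uint8),(65,100,230,260))
st=np.array([[130,138],[182,167]]); 
# stud tops measured by colour
b=blob((((h[...,0]>15)&(h[...,0]<32)&(h[...,1]>140))*255).astype(np.uint8),(65,120,200,260)); n,l,s,cc=cv2.connectedComponentsWithStats(b)
W=cloud('',np.load('pics/wrist1.npy'),c)
for i in range(1,n):
    if s[i,4]>40:
        P=W[l==i]; P=P[P[:,2]>104]; print(s[i,4],P.mean(0).round(1))
s=robot.read_state(); p0,R0=np.array(s['tool_pos']),np.array(s['tool_rot']); print(p0)
for zz in (130,92,80): print(rel(*pose(54.1,5,zz),p0,R0))
```

```text
knob [[593.48046564  50.99092031  90.        ]] r px->mm 18.752158220204105
139 [480.9 -11.7 108.4]
265 [475.7 -64.5 110.3]
257 [519.3 -96.4 110.5]
163 [573.9 -20.5 108.1]
184 [567.6 -72.2 111.7]
[593.10741054  53.69370261 201.79819279]
(array([-0.69, -0.07,  7.18]), array([-0.01, -0.06,  0.21]))
(array([-0.69, -0.07, 10.98]), array([-0.01, -0.06,  0.21]))
(array([-0.69, -0.07, 12.18]), array([-0.01, -0.06,  0.21]))
```

>>> drive_tool --rows '[{"translation": [-0.6, 0, 2], "delta_rot": [0, 0, 0], "claw": 1}, {"translation": [-0.6, 0, 4.5], "delta_rot": [0, 0, 0], "claw": 1}, {"translation": [-0.6, 0, 7], "delta_rot": [0, 0, 0], "claw": 1}, {"translation": [-0.6, 0, 9], "delta_rot": [0, 0, 0], "claw": 1}, {"translation": [-0.6, 0, 10.2], "delta_rot": [0, 0, 0], "claw": 1}, {"translation": [-0.6, 0, 10.8], "delta_rot": [0, 0, 0], "claw": 1}, {"translation": [-0.6, 0, 10.8], "delta_rot": [0, 0, 0], "claw": 1}, {"translation": [-0.6, 0, 10.8], "delta_rot": [0, 0, 0], "claw": 1}]'

```text
time: 3.0
tool_pos: [599.3, 49.8, 95.0]
tool_rot: [[-0.812, 0.584, 0.002], [0.584, 0.812, 0.0], [-0.001, 0.001, -1.0]]
force: [-0.3, 0.3, -0.0]
grip_width: 0.6
```

Run:
```python
from plan import *
s=robot.read_state(); print(s['tool_pos'],s['force'])
p,d=save('scene','scene2'); cv2.imwrite('pics/crop2.png',cv2.resize(p[130:260,210:350],None,fx=5,fy=5,interpolation=cv2.INTER_CUBIC))
p,d=save('wrist','wrist2');
```

```text
[599.28809769  49.83563746  94.97850623] [-0.34911663  0.31608071 -0.0103407 ]
```

View pics/crop2.png

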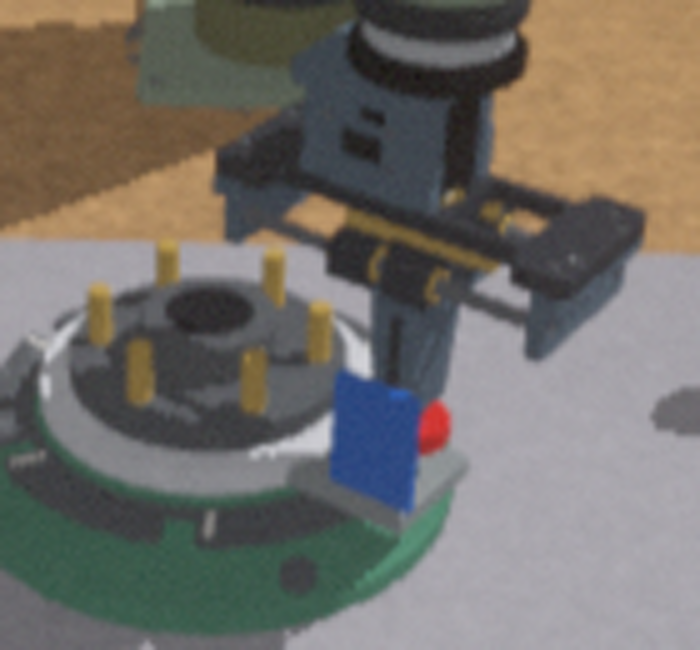

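View pics/wrist2.png

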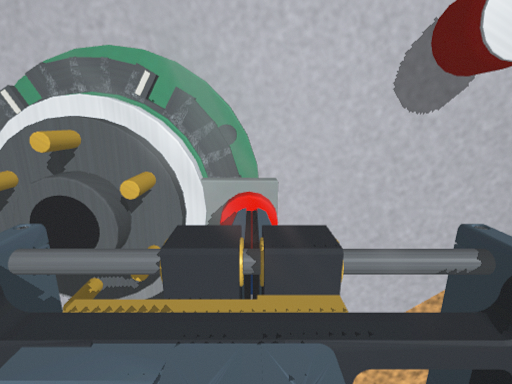

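>>> drive_tool --rows '[{"translation": [0, 0, 0.5], "delta_rot": [0, 0, 0], "claw": 1}, {"translation": [0, 0, 0.8], "delta_rot": [0, 0, 0], "claw": 1}, {"translation": [0, 0, 1.1], "delta_rot": [0, 0, 0], "claw": 1}, {"translation": [0, 0, 1.3], "delta_rot": [0, 0, 0], "claw": 1}, {"translation": [0, 0, 1.5], "delta_rot": [0, 0, 0], "claw": 1}, {"translation": [0, 0, 1.5], "delta_rot": [0, 0, 0], "claw": 1}, {"translation": [0, 0, 1.5], "delta_rot": [0, 0, 0], "claw": 1}]'

```text
time: 3.8
tool_pos: [599.7, 49.6, 80.3]
tool_rot: [[-0.812, 0.584, 0.003], [0.584, 0.812, 0.0], [-0.002, 0.002, -1.0]]
force: [-0.6, 0.4, 7.6]
grip_width: 0.4
```

Run:
```python
from plan import *
s=robot.read_state(); print(s['tool_pos'],s['force'],s['wrist_torque'])
p,d=save('scene','scene3'); cv2.imwrite('pics/crop3.png',cv2.resize(p[130:260,210:350],None,fx=5,fy=5,interpolation=cv2.INTER_CUBIC))
s=robot.read_state(); print(s['tool_pos'],s['force'])
```

```text
[599.746769    49.59957393  80.31576226] [-0.62667904  0.38452459  7.58939817] [ 0.04629049  0.11594138 -0.0637478 ]
[599.71814492  49.58675896  80.39219617] [-0.74632299 -0.28222216  7.97471088]
```

View pics/crop3.png

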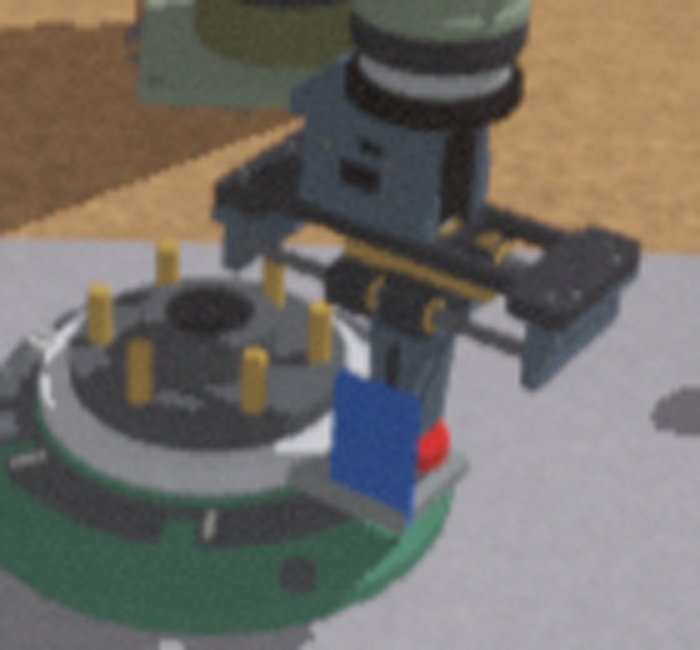

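The crop shows the knob pressed. The force of 7.6–8 N fits about 8–9 mm of travel. Next I'll compute the arc.

Run:
```python
from plan import *
p0,R0=pose(54.1,5,80.3)
s=robot.read_state(); print(np.array(s['tool_pos'])-p0)
print(rel(*pose(54.1,10,79.3),p0,R0))
for f in (2,4,6,8,10,12.5,15,17.5,20): print(f,rel(*pose(54.1-f,10,79.3),p0,R0))
```

```text
[1.47599862 0.43370717 0.09219617]
(array([-0.5,  0. ,  0.1]), array([0., 0., 0.]))
2 (array([-0.91, -0.04,  0.1 ]), array([0., 0., 2.]))
4 (array([-1.32, -0.1 ,  0.1 ]), array([0., 0., 4.]))
6 (array([-1.73, -0.17,  0.1 ]), array([0., 0., 6.]))
8 (array([-2.13, -0.25,  0.1 ]), array([0., 0., 8.]))
10 (array([-2.53, -0.35,  0.1 ]), array([ 0.,  0., 10.]))
12.5 (array([-3.03, -0.5 ,  0.1 ]), array([ 0. ,  0. , 12.5]))
15 (array([-3.52, -0.66,  0.1 ]), array([ 0.,  0., 15.]))
17.5 (array([-4.  , -0.85,  0.1 ]), array([ 0. ,  0. , 17.5]))
20 (array([-4.48, -1.05,  0.1 ]), array([ 0.,  0., 20.]))
```

>>> drive_tool --rows '[{"translation": [-0.2, 0, 0.1], "delta_rot": [0, 0, 0], "claw": 1}, {"translation": [-0.4, 0, 0.1], "delta_rot": [0, 0, 0], "claw": 1}, {"translation": [-0.6, 0, 0.1], "delta_rot": [0, 0, 0.5], "claw": 1}, {"translation": [-0.75, -0.02, 0.1], "delta_rot": [0, 0, 1], "claw": 1}, {"translation": [-0.9, -0.04, 0.1], "delta_rot": [0, 0, 2], "claw": 1}, {"translation": [-1.1, -0.07, 0.1], "delta_rot": [0, 0, 3], "claw": 1}, {"translation": [-1.3, -0.1, 0.1], "delta_rot": [0, 0, 4], "claw": 1}, {"translation": [-1.3, -0.1, 0.1], "delta_rot": [0, 0, 4], "claw": 1}]'

```text
time: 4.65
tool_pos: [608.8, 41.6, 79.1]
tool_rot: [[-0.769, 0.64, 0.001], [0.64, 0.769, 0.001], [0.0, 0.001, -1.0]]
force: [-2.5, 1.2, 8.5]
grip_width: 0.4
```

Run:
```python
from plan import *
s=robot.read_state(); print(s['tool_pos'],s['force'],s['wrist_torque'])
p,d=save('scene','scene4'); cv2.imwrite('pics/crop4.png',cv2.resize(p[130:260,210:350],None,fx=5,fy=5,interpolation=cv2.INTER_CUBIC))
```

```text
[608.79961629  41.61926821  79.13545129] [-2.51050972  1.15830872  8.52078608] [ 0.27096258  0.36088349 -0.01249979]
```

View pics/crop4.png

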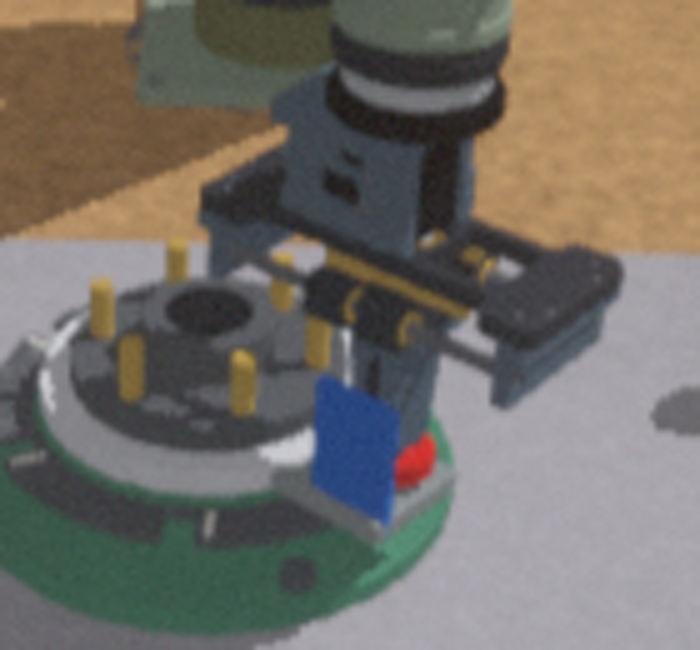

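The table is turning: the plate has moved about 20 px in the crop. The side force is about 2.7 N with the knob held at 8.5 N. I'll continue the arc.

Run:
```python
from plan import *
p0,R0=pose(50.1,10,79.3)
for f in range(2,38,2): print(f,rel(*pose(50.1-f,10,79.3),p0,R0)[0][:2])
```

```text
2 [-0.41 -0.04]
4 [-0.82 -0.1 ]
6 [-1.23 -0.17]
8 [-1.63 -0.25]
10 [-2.03 -0.35]
12 [-2.43 -0.47]
14 [-2.82 -0.59]
16 [-3.21 -0.73]
18 [-3.6  -0.89]
20 [-3.98 -1.05]
22 [-4.35 -1.23]
24 [-4.71 -1.43]
26 [-5.07 -1.63]
28 [-5.42 -1.85]
30 [-5.77 -2.08]
32 [-6.1  -2.32]
34 [-6.43 -2.58]
36 [-6.74 -2.84]
```

>>> drive_tool --rows '[{"translation": [-0.41, -0.04, 0], "delta_rot": [0, 0, 2], "claw": 1}, {"translation": [-0.82, -0.1, 0], "delta_rot": [0, 0, 4], "claw": 1}, {"translation": [-1.23, -0.17, 0], "delta_rot": [0, 0, 6], "claw": 1}, {"translation": [-1.63, -0.25, 0], "delta_rot": [0, 0, 8], "claw": 1}, {"translation": [-2.03, -0.35, 0], "delta_rot": [0, 0, 10], "claw": 1}, {"translation": [-2.43, -0.47, 0], "delta_rot": [0, 0, 12], "claw": 1}, {"translation": [-2.82, -0.59, 0], "delta_rot": [0, 0, 14], "claw": 1}, {"translation": [-3.21, -0.73, 0], "delta_rot": [0, 0, 16], "claw": 1}, {"translation": [-3.6, -0.89, 0], "delta_rot": [0, 0, 18], "claw": 1}, {"translation": [-3.98, -1.05, 0], "delta_rot": [0, 0, 20], "claw": 1}, {"translation": [-4.35, -1.23, 0], "delta_rot": [0, 0, 22], "claw": 1}, {"translation": [-4.71, -1.43, 0], "delta_rot": [0, 0, 24], "claw": 1}, {"translation": [-5.07, -1.63, 0], "delta_rot": [0, 0, 26], "claw": 1}, {"translation": [-5.42, -1.85, 0], "delta_rot": [0, 0, 28], "claw": 1}, {"translation": [-5.77, -2.08, 0], "delta_rot": [0, 0, 30], "claw": 1}, {"translation": [-5.77, -2.08, 0], "delta_rot": [0, 0, 30], "claw": 1}]'

```text
time: 6.3
tool_pos: [640.3, -11.4, 79.4]
tool_rot: [[-0.345, 0.939, 0.002], [0.939, 0.345, 0.001], [0.001, 0.002, -1.0]]
force: [-1.1, 1.2, 8.2]
grip_width: 0.4
```

Run:
```python
from plan import *
s=robot.read_state(); print(s['tool_pos'],s['force'],pose(20.1,10,79.3)[0])
p,d=save('scene','scene5'); cv2.imwrite('pics/crop5.png',cv2.resize(p[130:260,210:350],None,fx=5,fy=5,interpolation=cv2.INTER_CUBIC))
p,d=save('wrist','wrist5')
```

```text
[640.31267685 -11.37982877  79.37924724] [-1.06045742  1.2173914   8.17547308] [639.24971869 -12.33909856  79.3       ]
```

View pics/crop5.png

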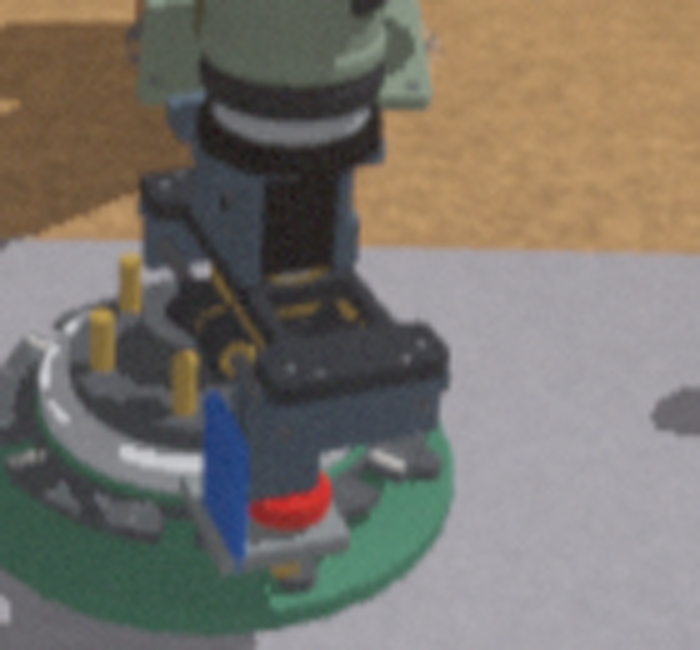

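View pics/wrist5.png

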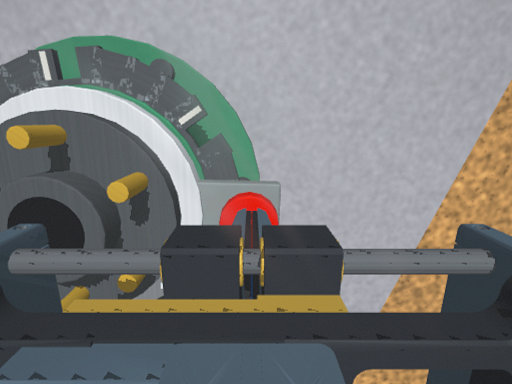

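Crop 5 shows the arm about 34° round, with the knob still under the fingertips. I'll lift clear of the knob, since the tooth rides under the ring, and keep pushing on the plate.

Run:
```python
from plan import *
p0,R0=pose(20.1,10,79.3)
for f in range(0,30,2): print(f,rel(*pose(20.1-f,10,79.3),p0,R0)[0][:2])
```

```text
0 [0. 0.]
2 [-0.41 -0.04]
4 [-0.82 -0.1 ]
6 [-1.23 -0.17]
8 [-1.63 -0.25]
10 [-2.03 -0.35]
12 [-2.43 -0.47]
14 [-2.82 -0.59]
16 [-3.21 -0.73]
18 [-3.6  -0.89]
20 [-3.98 -1.05]
22 [-4.35 -1.23]
24 [-4.71 -1.43]
26 [-5.07 -1.63]
28 [-5.42 -1.85]
```

>>> drive_tool --rows '[{"translation": [0, 0, -0.6], "delta_rot": [0, 0, 0], "claw": 1}, {"translation": [0, 0, -1.2], "delta_rot": [0, 0, 0], "claw": 1}, {"translation": [0, 0, -1.7], "delta_rot": [0, 0, 0], "claw": 1}, {"translation": [0, 0, -1.7], "delta_rot": [0, 0, 0], "claw": 1}]'

```text
time: 6.8
tool_pos: [639.9, -11.8, 95.3]
tool_rot: [[-0.347, 0.938, 0.001], [0.938, 0.347, -0.0], [-0.0, 0.001, -1.0]]
force: [-0.2, -0.2, -0.3]
grip_width: 0.4
```

>>> drive_tool --rows '[{"translation": [-0.41, -0.04, 0], "delta_rot": [0, 0, 2], "claw": 1}, {"translation": [-0.82, -0.1, 0], "delta_rot": [0, 0, 4], "claw": 1}, {"translation": [-1.23, -0.17, 0], "delta_rot": [0, 0, 6], "claw": 1}, {"translation": [-1.63, -0.25, 0], "delta_rot": [0, 0, 8], "claw": 1}, {"translation": [-2.03, -0.35, 0], "delta_rot": [0, 0, 10], "claw": 1}, {"translation": [-2.43, -0.47, 0], "delta_rot": [0, 0, 12], "claw": 1}, {"translation": [-2.82, -0.59, 0], "delta_rot": [0, 0, 14], "claw": 1}, {"translation": [-3.21, -0.73, 0], "delta_rot": [0, 0, 16], "claw": 1}, {"translation": [-3.6, -0.89, 0], "delta_rot": [0, 0, 18], "claw": 1}, {"translation": [-3.6, -0.89, 0], "delta_rot": [0, 0, 18], "claw": 1}]'

```text
time: 7.8
tool_pos: [644.1, -47.6, 94.8]
tool_rot: [[-0.037, 0.999, 0.0], [0.999, 0.037, 0.002], [0.002, 0.0, -1.0]]
force: [0.7, 4.9, 2.3]
grip_width: 0.2
```

Run:
```python
from plan import *
s=robot.read_state(); print(s['tool_pos'],s['force'],pose(2.1,10,96)[0])
p,d=save('scene','scene6'); cv2.imwrite('pics/crop6.png',cv2.resize(p[130:260,210:350],None,fx=5,fy=5,interpolation=cv2.INTER_CUBIC))
p0,R0=pose(2.1,10,79.3)
for f in range(0,16,1): print(f,rel(*pose(2.1-f,10,79.3),p0,R0)[0][:2])
```

```text
[644.09205824 -47.60205543  94.78247145] [0.67013411 4.85545103 2.25258468] [643.28718755 -49.16932631  96.        ]
0 [0. 0.]
1 [-0.21 -0.02]
2 [-0.41 -0.04]
3 [-0.62 -0.07]
4 [-0.82 -0.1 ]
5 [-1.02 -0.13]
6 [-1.23 -0.17]
7 [-1.43 -0.21]
8 [-1.63 -0.25]
9 [-1.83 -0.3 ]
10 [-2.03 -0.35]
11 [-2.23 -0.41]
12 [-2.43 -0.47]
13 [-2.63 -0.53]
14 [-2.82 -0.59]
15 [-3.02 -0.66]
```

View pics/crop6.png

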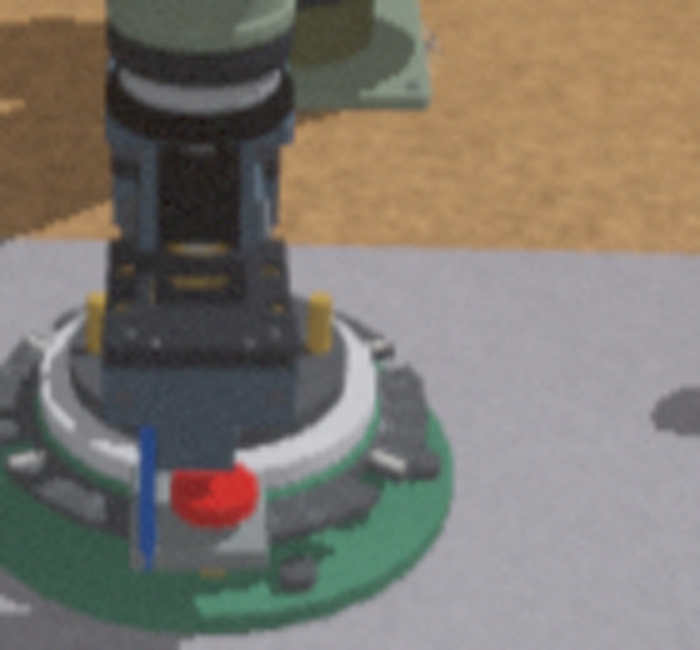

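Crop 6 shows the plate edge-on at (148,495) and the knob at (215,493), free below the fingers. The side force is 4.9 N. The table is about 52° round, so the rest goes slowly.

>>> drive_tool --rows '[{"translation": [-0.1, -0.01, 0], "delta_rot": [0, 0, 0.5], "claw": 1}, {"translation": [-0.21, -0.02, 0], "delta_rot": [0, 0, 1], "claw": 1}, {"translation": [-0.31, -0.03, 0], "delta_rot": [0, 0, 1.5], "claw": 1}, {"translation": [-0.41, -0.04, 0], "delta_rot": [0, 0, 2], "claw": 1}, {"translation": [-0.51, -0.05, 0], "delta_rot": [0, 0, 2.5], "claw": 1}, {"translation": [-0.62, -0.07, 0], "delta_rot": [0, 0, 3], "claw": 1}, {"translation": [-0.72, -0.08, 0], "delta_rot": [0, 0, 3.5], "claw": 1}, {"translation": [-0.82, -0.1, 0], "delta_rot": [0, 0, 4], "claw": 1}, {"translation": [-0.92, -0.11, 0], "delta_rot": [0, 0, 4.5], "claw": 1}, {"translation": [-1.02, -0.13, 0], "delta_rot": [0, 0, 5], "claw": 1}, {"translation": [-1.02, -0.13, 0], "delta_rot": [0, 0, 5], "claw": 1}]'

```text
time: 8.95
tool_pos: [643.4, -57.8, 94.8]
tool_rot: [[0.048, 0.999, 0.001], [0.999, -0.048, 0.002], [0.002, 0.001, -1.0]]
force: [1.2, 5.4, 0.7]
grip_width: 0.5
```

Run:
```python
from plan import *
s=robot.read_state(); print(s['tool_pos'],s['force'],pose(-2.9,10,96)[0])
p,d=save('scene','scene7'); cv2.imwrite('pics/crop7.png',cv2.resize(p[130:260,210:350],None,fx=5,fy=5,interpolation=cv2.INTER_CUBIC))
```

```text
[643.35641415 -57.84505272  94.76192492] [1.24246986 5.40674822 0.68823454] [642.34295475 -59.4571605   96.        ]
```

View pics/crop7.png

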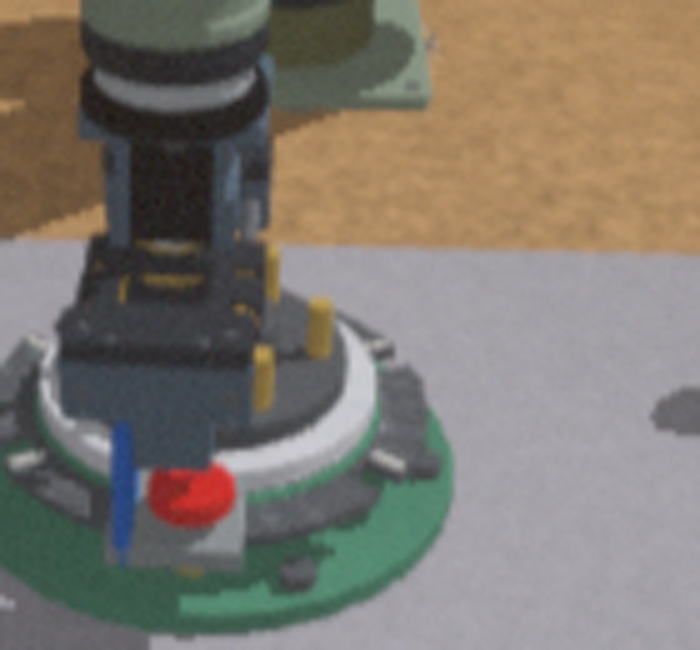

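The knob has moved to (192,493) and is still riding low, since the snap up has not shown. I'll take about 2° more.

>>> drive_tool --rows '[{"translation": [-0.1, -0.01, 0], "delta_rot": [0, 0, 0.5], "claw": 1}, {"translation": [-0.21, -0.02, 0], "delta_rot": [0, 0, 1], "claw": 1}, {"translation": [-0.31, -0.03, 0], "delta_rot": [0, 0, 1.5], "claw": 1}, {"translation": [-0.41, -0.04, 0], "delta_rot": [0, 0, 2], "claw": 1}, {"translation": [-0.41, -0.04, 0], "delta_rot": [0, 0, 2], "claw": 1}, {"translation": [-0.41, -0.04, 0], "delta_rot": [0, 0, 2], "claw": 1}]'

```text
time: 9.6
tool_pos: [642.8, -62.0, 94.8]
tool_rot: [[0.083, 0.997, 0.001], [0.997, -0.083, 0.002], [0.002, 0.001, -1.0]]
force: [1.4, 5.2, 0.1]
grip_width: 0.5
```

Run:
```python
from plan import *
s=robot.read_state(); print(s['tool_pos'],s['force'],pose(-4.9,10,96)[0])
p,d=save('scene','scene8'); cv2.imwrite('pics/crop8.png',cv2.resize(p[130:260,210:350],None,fx=5,fy=5,interpolation=cv2.INTER_CUBIC))
for i in (6,7,8):
    q=cv2.imread(f'pics/scene{i}.png'); W=cloud('scene',np.load(f'pics/scene{i}.npy')); m=blob(red(q),(230,205,290,250)); v,u=np.nonzero(m); P=W[m>0]; P=P[P[:,2]>70]
    print(i,u.mean(),v.mean(),v.min(),v.max(),np.percentile(P[:,2],[50,75,90]))
```

```text
[642.79435144 -62.00994607  94.755134  ] [1.35435475 5.19329134 0.0546243 ] [641.71457572 -63.54264989  96.        ]
6 252.45222929936307 228.76433121019107 223 234 [84.17048047 85.07904476 85.6978441 ]
7 247.8930817610063 228.62264150943398 224 234 [84.0873846  84.95308197 85.75691895]
8 246.26973684210526 228.6578947368421 223 234 [84.29895037 85.19909228 85.91752801]
```

View pics/crop8.png

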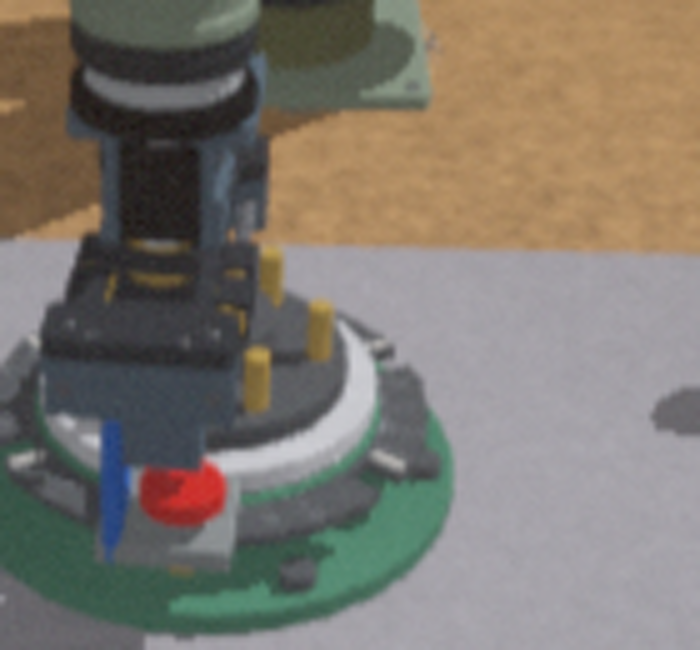

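The knob top reads 84 mm, so it is still riding 6 mm down. I'll push a little further.

>>> drive_tool --rows '[{"translation": [-0.1, -0.01, 0], "delta_rot": [0, 0, 0.5], "claw": 1}, {"translation": [-0.21, -0.02, 0], "delta_rot": [0, 0, 1], "claw": 1}, {"translation": [-0.31, -0.03, 0], "delta_rot": [0, 0, 1.5], "claw": 1}, {"translation": [-0.41, -0.04, 0], "delta_rot": [0, 0, 2], "claw": 1}, {"translation": [-0.41, -0.04, 0], "delta_rot": [0, 0, 2], "claw": 1}, {"translation": [-0.41, -0.04, 0], "delta_rot": [0, 0, 2], "claw": 1}]'

```text
time: 10.25
tool_pos: [641.7, -67.3, 94.7]
tool_rot: [[0.117, 0.993, 0.0], [0.993, -0.117, -0.0], [-0.0, 0.0, -1.0]]
force: [1.2, 0.8, -1.1]
grip_width: 0.4
```

```bash
cat > chk.py <<'E'
from plan import *
import sys
i=sys.argv[1]
s=robot.read_state(); print(s['tool_pos'],s['force'])
p,d=save('scene','scene'+i); cv2.imwrite(f'pics/crop{i}.png',cv2.resize(p[130:260,210:350],None,fx=5,fy=5,interpolation=cv2.INTER_CUBIC))
q=p; W=cloud('scene',d); m=blob(red(q),(220,205,290,250)); v,u=np.nonzero(m); P=W[m>0]; P=P[P[:,2]>70]
print(u.mean(),v.mean(),v.min(),v.max(),np.percentile(P[:,2],[50,75,90]))
E
python3 chk.py 9
```

```text
[641.65557923 -67.26862488  94.74879314] [ 1.24349     0.78090383 -1.12026453]
244.21374045801528 226.74809160305344 220 232 [89.93412304 90.77779345 91.56573172]
```

View pics/crop9.png

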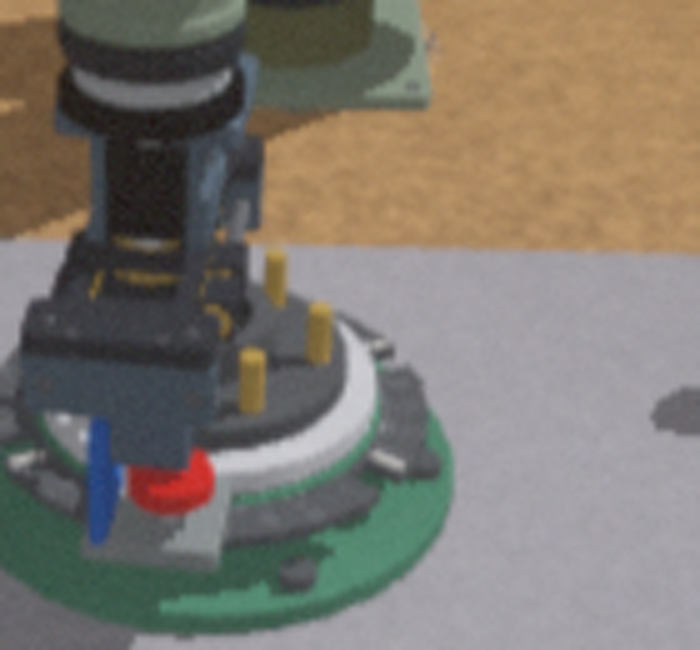

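The knob has snapped up: its top reads 90 mm and the side force is gone. I'll back off the plate and then lift clear.

>>> drive_tool --rows '[{"translation": [0.2, 0, -0.1], "delta_rot": [0, 0, 0], "claw": 1}, {"translation": [0.4, 0, -0.2], "delta_rot": [0, 0, 0], "claw": 1}, {"translation": [0.5, 0, -1], "delta_rot": [0, 0, 0], "claw": 1}, {"translation": [0.5, 0, -3], "delta_rot": [0, 0, 0], "claw": 1}, {"translation": [0.5, 0, -6], "delta_rot": [0, 0, 0], "claw": 1}, {"translation": [0.5, 0, -9], "delta_rot": [0, 0, 0], "claw": 1}, {"translation": [0.5, 0, -12], "delta_rot": [0, 0, 0], "claw": 1}, {"translation": [0.5, 0, -15], "delta_rot": [0, 0, 0], "claw": 1}, {"translation": [0.5, 0, -15], "delta_rot": [0, 0, 0], "claw": 1}, {"translation": [0.5, 0, -15], "delta_rot": [0, 0, 0], "claw": 1}]'

```text
time: 11.3
tool_pos: [642.2, -62.1, 246.0]
tool_rot: [[0.117, 0.993, 0.002], [0.993, -0.117, -0.0], [-0.0, 0.002, -1.0]]
force: [-0.4, -0.6, -0.3]
grip_width: 0.4
```

```bash
python3 chk.py 10
python3 - <<'E'
from plan import *
c=cal('wrist'); p,d=save('wrist','wrist10'); W=cloud('wrist',d,c)
m=red(p); n,l,s,cc=cv2.connectedComponentsWithStats(m)
for i in range(1,n):
    if s[i,4]>200:
        P=W[l==i]; k=onplane('',cc[i],90,c)[0][:2]-C; print(s[i],np.median(P,axis=0),np.hypot(*k),np.degrees(np.arctan2(k[1],k[0])))
p,d=save('top','top10'); W=cloud('top',d)
for nm,b in(('tin',(120,155,155,190)),('gauge',(85,220,120,258)),('socket',(358,188,380,206)),('screw',(388,175,405,255))):
    x0,y0,x1,y1=b; Q=W[y0:y1,x0:x1].reshape(-1,3); Q=Q[Q[:,2]>15]; print(nm,np.percentile(Q,[3,50,97],axis=0).round().tolist())
E
```

```text
[642.1849123  -62.13376595 246.00837942] [-0.37867094 -0.59214751 -0.31366405]
243.69945355191257 225.17486338797815 219 232 [90.16485063 91.01048427 91.56459962]
[469   0  43  24 548] [1311.62560895  231.54937199 -438.98491619] 402.8527709953199 19.816339857107458
[236 164  32  32 813] [642.34585111 -58.60791969  90.70195459] 118.27528015062596 -7.4313749629693095
tin [[563.0, 252.0, 22.0], [589.0, 277.0, 56.0], [618.0, 308.0, 60.0]]
gauge [[384.0, 309.0, 24.0], [416.0, 330.0, 102.0], [450.0, 368.0, 151.0]]
socket [[535.0, -323.0, 18.0], [549.0, -311.0, 46.0], [560.0, -297.0, 59.0]]
screw [[409.0, -399.0, 16.0], [464.0, -387.0, 24.0], [591.0, -377.0, 29.0]]
```

View pics/scene10.png

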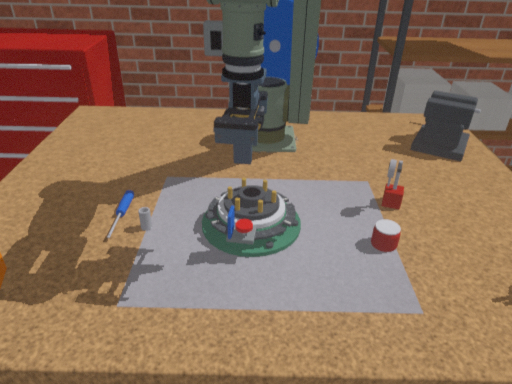

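View pics/wrist10.png

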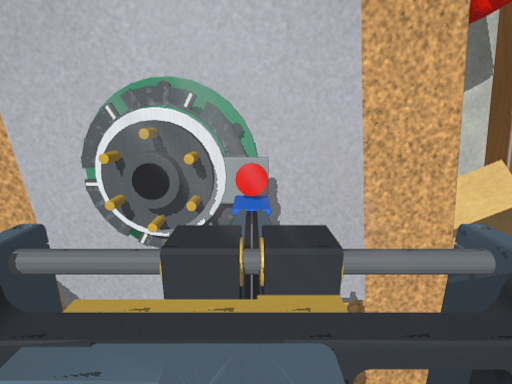

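Run:
```python
from plan import *
s=robot.read_state(); print(s['time'],s['force'],s['qd']); print(robot.hand_in())
```

```text
11.45 [-0.79616136 -0.90553519 -0.67007184] [ 0.00072082  0.007675   -0.0017251   0.00093278 -0.00222232 -0.00051392]
the job is handed in; nothing more can be done
None
```

I indexed the table one notch clockwise and handed the job in at about 11.5 s of the 45 s allowed; the hand-in gives no verdict.

**What I did:** I pressed the knob about 10 mm down with closed fingers (7.6–8.5 N). Keeping it down, I pushed the blue plate through about 34° of arc. I then lifted the fingers clear of the knob and pushed the plate slowly on until the plunger snapped up. After that I backed off and raised the tool to 246 mm.

**Last checks:**
- **Plunger:** the knob top measures 90–91 mm above the bench, so it is fully up. It read 84 mm while riding under the ring.
- **Table angle:** the wrist camera shows the knob turned from 54.1° to −7.4°, which is 61.5° or about 1.07 rad. That is within the limit of 1.082 rad, but towards its upper edge. Part of the excess fits the ±0.02 rad play in the notch, since I pushed against its far side; the rest is within roughly ±1° of camera error.
- **Loose things:** the gauge, tin, socket and screwdriver all measure within about 2 mm of where they started.
- **Contact:** the wrist force is under 1.5 N and the hand is clear of everything.

**One disagreement:** the white ticks measured about 6° counter-clockwise of where the knob sits in its notch. I went by the knob, the plate and the snap rather than the ticks.

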